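Close the biscuit canister and clamp its lid with the wire bail

TASK

Close the canister so that the jointing biscuits stay dry. The lid stands on edge in its holder: take it out, lay it flat on the bench with its wooden saddle up and let go of it, then take it again by the saddle and seat it level, fully down in the canister's mouth. Finally swing the wire bail up and over the crest of the saddle until it lies against its stop on the other side, and leave the clamp, the mallet and the tub where they are.

Things in the scene. Friction and masses are not known exactly. Their poses are not given: they have to be found in the camera images.
- lid: Loose lid, about 0.35 kg: aluminium plate 92 (x) x 136 (y) x 8 mm, a black rubber plug 78 x 122 x 12 mm under it, a wooden saddle on top. Origin: centre of the plug's underside; z points out of the saddle side; plug z 0 to 12, plate 12 to 20 mm. It starts on its short edge in the holder, +y end up. It may go into the mouth either way round (half a turn).
- lid_crest (a point): Top of the lid's wooden saddle, 51 mm along lid z over the lid's origin. The saddle is centred, 40 mm wide in y with flat parallel sides (grip there, jaws along lid y; lid z 25 to 50 mm) and 82 mm long in x; seen along y a gently rounded roof: z 51 mm at x = 0, 32 at x = +-37, 25 at x = +-41.
- lid_end (a point): Point to pinch the standing lid: in mid thickness of the lid, 16 mm below its upper (+y) end, at lid x 0, y 52, z 10 mm. Here plate and plug make a flat slab 20 mm thick (jaws along lid z); the saddle begins 32 mm further down.
- holder: Fixed light-wood block, 46 (x) x 70 (y) x 45 mm high, origin at the centre of its underside. A slot 22 mm wide runs along its y, floor 10 mm up, walls to 45 mm. The lid stands in it with about 1 mm play each side, its saddle facing the holder's +x (roughly away from the robot).
- canister: Fixed rectangular aluminium canister, 92 (x) x 136 (y) mm, on a plywood foot 120 x 190 x 12 mm; origin: centre of the foot's underside. Its open mouth is 84 (x) x 128 (y) mm inside, 3 mm play each side for the plug. With the lid seated (x, y axes along the canister's) the lid's origin is at x = y = 0, z = 100 mm in this frame.
- canister_mouth (a point): Centre of the canister's mouth at rim height, 112 mm above the bench; axes as the canister's.
- bail_pivot (a point): Middle of the bail's pivot axis, which runs along canister y; 72 mm above the bench at canister x = y = 0. The pivots are sprung and rise with the bail: by up to 9 mm when it rides over the crest of a seated lid, 1 to 5 mm at the stop (with the play of the lid).
- bail_knob (a point): Centre of the bail's dark wooden knob: a cylinder 24 mm in diameter, 28 mm long, lying along canister y, 115 mm from the pivot axis. Pinch its flat ends, jaws along canister y: it can turn in the jaws as the bail swings. It is at canister x = -115 cos(q), z = 72 + 115 sin(q) mm plus the pivots' rise (q: joint bail).
- bail_cross (a point): Middle of the bail's cross wire, 76 mm from the pivot axis (6 mm steel wire with a free-turning steel sleeve 12 mm in diameter, 54 mm long; the arms run outside the canister's short sides at canister y = +-79 mm; a stem leads from here out to the knob). The sleeve rolls over the saddle, from about q = 1.0, and presses on it.
- bail (a joint): Swing angle q of the bail, rad. 0: level, to the canister's -x side (towards the robot); 1.57: upright, on the crest; 2.025: its stop, past the crest. Light friction holds it where it is left. A few newtons at the knob swing it over the crest of a seated lid (20 N on the lid); then it snaps to the stop and presses the lid with 8 to 13 N.
- clamp: Bystander: bar clamp with red jaws, 330 mm long, lying flat beyond the work.
- mallet: Bystander: black rubber mallet, 250 mm, lying on the left.
- tub: Bystander: white open plastic tub, 110 mm across, 100 mm high, on the right.

How it is judged (in metres and radians):
On the way, in this order (a step that is already met when the one before it is completed fails the run):
1. the lid lies flat on the bench, saddle up, let go (height (world z) of lid below 0.006 m and angle between lid's own z axis and vertical below 0.08 rad and contact force between the fingers and lid below 0.2 N and linear speed of lid below 0.02 m/s), for 0.2 s.
2. the lid is seated level in the canister's mouth and let go, the bail not yet over (x of lid in the frame of canister between -0.008 and 0.008 m and y of lid in the frame of canister between -0.008 and 0.008 m and z of lid in the frame of canister between 0.0965 and 0.1035 m and angle between the y axis of lid and the y axis of canister, either way round below 0.1 rad and angle between lid's own z axis and vertical below 0.06 rad and contact force between the fingers and lid below 0.2 N and linear speed of lid below 0.02 m/s and value of joint bail below 1.4 rad), for 0.2 s.
3. the bail is over the crest and at its stop, pressing on the lid (x of lid in the frame of canister between -0.008 and 0.008 m and y of lid in the frame of canister between -0.008 and 0.008 m and z of lid in the frame of canister between 0.0965 and 0.1035 m and angle between the y axis of lid and the y axis of canister, either way round below 0.1 rad and angle between lid's own z axis and vertical below 0.06 rad and value of joint bail above 1.93 rad and contact force between bail and lid above 3 N), for 0.2 s.
At the end, for the whole second after the job is handed in: The lid sits in the canister's mouth within 8 mm of centre and 3.5 mm of its seated height, aligned within 0.1 rad and level within 0.06 rad, at rest; the bail is over the crest at its stop (joint over 1.93 rad) and presses on the lid with more than 3 N; the robot has let go (all of step 3 and contact force between the fingers and lid below 0.2 N and linear speed of lid below 0.02 m/s); the robot touches nothing.
It fails at once if the clamp is moved more than 30 mm (distance of clamp from where it was at the start of the episode above 0.03 m).
It fails at once if the mallet is moved more than 30 mm (distance of mallet from where it was at the start of the episode above 0.03 m).
It fails at once if the tub is moved more than 30 mm (distance of tub from where it was at the start of the episode above 0.03 m).
It also fails if it takes over 64 s, if anything falls off the work surface, if the arm or the gripper's body presses on something with over 40 N, if the wrist force passes 120 N, or if a joint passes its speed limit or range.

ROBOT

A 6-joint arm with a two-finger parallel gripper is mounted at the origin on the work surface. World frame = base frame: x ahead of the robot, y to its left, z up, the work surface at z = 0. Lengths are in m, angles in degrees, forces in N, time in s.
With the tool pointing down it reaches from about 0.25 to 0.725 m from the base axis. Payload 9.7 kg.
Tool frame: the origin (TCP) lies at the very end of the fingers, on their centre line; the grasp point (between the pads) lies 19 mm behind it; z points along the fingers, y is the line along which they close (so a half turn about z gives the same grasp; the last joint's range is limited). The gripper opens to 85 mm and grips with 20 to 120 N. Pads are 22 mm wide; open, the fingers measure 114 mm over their backs; the gripper's body (76 mm by 85 mm) begins 54 mm behind the grasp point. The pads swing forward as they close: fully open they stand 13 mm farther back than shut.
Start: joints at [-76.031, 4.979, 10.078, 95.1, 0, 90], TCP at [0.133, -0.534, 0.231] pointing down, gripper open.
Joint ranges: [-179.16, 179.16], [-48.56, 103.87], [-65.8, 70.77], [-126.05, 130.52], [-82.76, 87.17], [-180, 180]. Speed limits (degrees/s): [127.2, 127.2, 147.25, 180, 180, 180].

INTERFACE

Orientations are given as [roll, pitch, yaw] about the fixed x, y, z axes, in that order (R = Rz(yaw) Ry(pitch) Rx(roll)).
In Python, from workcell import bot gives the robot as it stands.
- The arm moves only by the tool arm_command, never from a script. Its argument "series" is a list of rows, each a list of 4 numbers: the shift along the tool's x, y, z in m, then the turn about the tool's z in rad. A call has exactly 5 rows; each row is the pose to reach, as a shift and turn from the pose commanded when the call began, along the tool's axes at that moment; what a row does not reach only later rows make up. A row lasts 1/10 s, in which the tool goes at most 50 mm and 8.59 degrees, less where a joint would pass 70% of its speed; a pose out of reach is approached as far as the arm can. A call with a gripper value outside its range is refused whole. "hand" is the finger opening in m, from 0 to 0.0854, set as the call begins (left out, the last holds). The fingers move at their own pace and stop on an object; "grip_force" is the grip in N (left out, the last holds). Time passes only in rows, so rows that repeat a pose let the fingers close, or fill a call up. It gives the time, the measured TCP pose, the force, the opening and the grip force at its end, in the units of the state.
- bot.get_obs(): the state, without advancing time (a new reading comes with each control period).
- bot.camera(name): name is "scene" or "top" or "wrist"; returns a dict with "color" (384x512x3 uint8, blue, green, red), "camera_matrix" (3x3 intrinsics, pixels), "xyz" and "orientation" of the camera in the world; the wrist camera has in their place "T_tool_cam" (4x4, takes a point from camera to tool coordinates, whose origin is the TCP and whose axes are the flange's). Camera axes: x right, y up, looking along -z (the intrinsics and any distortion apply to the point x, -y, -z); pixel columns grow to the right and rows downward; lengths in m; the calibration is good to about 2 mm. A picture is of the moment at which its call begins: read the wrist's pose just before it. There is no depth.
- bot.job_done(): hands the job in; it is judged then, once.
Trained networks look in the newest picture that a camera, given by its name, has taken for a name from the list of things; names that differ only in an ending like _2 or _b are one class to them, and where a whole thing is asked for, a point or a joint stands for the part that bears it (a point fixed in the world has none). Each returns a list of dicts, best first, with "confidence" (0 to 1); they miss things now and then, are a little off and sometimes report something else, mostly with a low value. They report only what shows in the picture. A call takes as long as a camera call.
- bot.find_in(camera, target): "location" ([column, row] in pixels, amid what is visible of it).
- bot.mark_of(camera, target): "location" ([column, row] in pixels: a listed point, or the origin of a listed thing).
The state is a dict: "time": time; "q": joint angles; "qd": joint speeds; "joint_efforts": joint torques, N m; "ee_pos": TCP position; "tcp_rot": TCP orientation; "wrist_force": force on the tool from outside, world axes, zero at the start; "torque": the same for the moment, N m; "opening": finger opening in m; "grasp_force": force on a finger pad.
Only numpy, scipy, OpenCV 4.12 (cv2) and the standard library are available. Lean on these libraries where they do the work, as an engineer would, in place of code of your own. Each camera call takes 0.05 s, during which the arm holds its last target. There are 200 camera calls.

## Working session

There is one attempt and no reset: what is moved stays moved. The work goes in short steps, Python scripts to look and compute and a tool call to move; the robot and the scene stay as the last step left them, time stands still between calls to the robot, and variables do not carry over. Pictures are saved under pics/ and viewed, at most 13 in all, crops included, and the job is handed in when it is done.

Besides the shell and the picture viewer there is one more tool, called after "Call:" in YAML: its name, and indented under it one key for each argument. arm_command: Moves the arm, as the interface text tells. Its arguments: {"type":"object","properties":{"series":{"type":"array"},"hand":{"type":"number"},"grip_force":{"type":"number"}},"required":["series"]}

```bash
ls; mkdir -p pics
cat > h.py <<'E'
from workcell import bot
import numpy as np, cv2
from scipy.spatial.transform import Rotation as R
def pose():
    o=bot.get_obs(); return np.array(o["ee_pos"]), o
def rot(o): return R.from_euler('xyz',o,degrees=True).as_matrix()
E
python3 - <<'E'
from h import *
o=bot.get_obs(); print(o)
for c in ["scene","top","wrist"]:
    d=bot.camera(c); cv2.imwrite(f"pics/{c}0.png",d["color"])
    print(c,{k:v for k,v in d.items() if k!="color"})
    for n in ["lid","lid_end","lid_crest","holder","canister","canister_mouth","bail_pivot","bail_knob","bail_cross","mallet","clamp","tub"]:
        m=bot.mark_of(c,n); print(n,[(np.round(x["location"],1),round(x["confidence"],2)) for x in m[:2]])
print(bot.get_obs()["time"])
E
```

```text
pics
{'time': 0.0, 'q': array([-7.60320451e+01,  5.01120447e+00,  1.00341984e+01,  9.50976574e+01,
       -1.12728578e-03,  9.00003144e+01]), 'qd': array([-0.07850628,  0.00218541,  0.02071596, -0.03652021, -0.02634549,
       -0.01610575]), 'joint_efforts': array([ 5.37518899e-04, -5.20387101e+01,  4.64803398e+01,  1.62975682e-02,
        2.00653710e-05,  6.10547644e-06]), 'ee_pos': array([ 0.13270082, -0.53352814,  0.23057976]), 'tcp_rot': array([-1.79925337e+02,  1.12769449e-03,  1.39676420e+01]), 'wrist_force': array([-0.65007819,  0.25828691, -0.09356038]), 'torque': array([-0.00221532, -0.00111782,  0.02141169]), 'grasp_force': 0.0, 'opening': 0.0854781539744715}
scene {'camera_matrix': array([[435.25315757,   0.        , 256.59816519],
       [  0.        , 435.25315757, 184.89344498],
       [  0.        ,   0.        ,   1.        ]]), 'xyz': array([ 1.45705267, -0.27665543,  0.91282157]), 'orientation': array([46.68932001, -1.27372349, 71.44382134])}
lid [(array([172.1, 189.3]), 0.71)]
lid_end [(array([167.8, 176.9]), 0.82)]
lid_crest [(array([166.2, 204.2]), 0.96), (array(
[... 1271 characters left out ...]
[329.8, 204.5]), 0.7)]
wrist {'camera_matrix': array([[295.51133642,   0.        , 251.66820534],
       [  0.        , 295.51133642, 194.54154126],
       [  0.        ,   0.        ,   1.        ]]), 'T_tool_cam': array([[ 6.97083362e-04,  9.59320420e-01,  2.82318695e-01,
         7.21501662e-02],
       [ 9.99999709e-01, -5.81077725e-04, -4.94630480e-04,
        -6.23989957e-04],
       [-3.10460014e-04,  2.82318958e-01, -9.59320546e-01,
        -1.40794962e-01],
       [ 0.00000000e+00,  0.00000000e+00,  0.00000000e+00,
         1.00000000e+00]])}
lid []
lid_end []
lid_crest []
holder []
canister []
canister_mouth []
bail_pivot []
bail_knob []
bail_cross []
mallet []
clamp []
tub []
1.95
```

View pictures.

View pics/scene0.png

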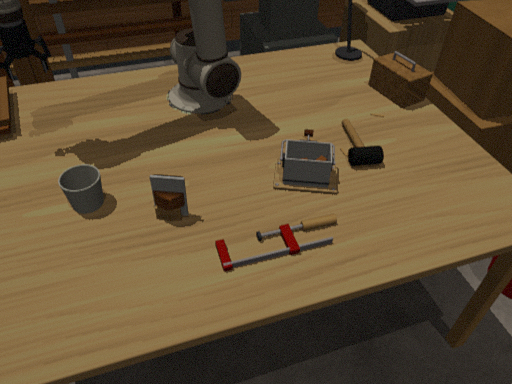

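View pics/top0.png

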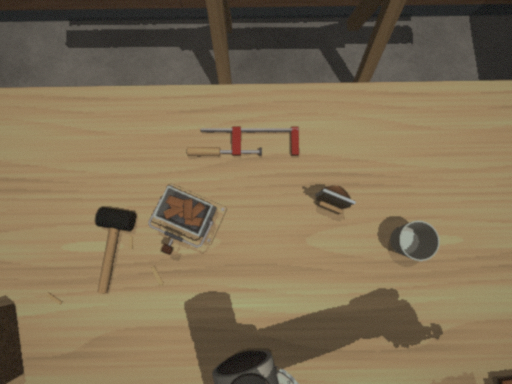

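```bash
cat >> h.py <<'E'
CAM={"scene":(435.25315757,256.59816519,184.89344498,[1.45705267,-0.27665543,0.91282157],[46.68932001,-1.27372349,71.44382134]),
"top":(352.15127658,257.66847229,190.61201432,[0.48296699,0.00631738,1.06827129],[7.63424812,-0.34388283,-91.00038697])}
def ray(c,p):
    f,cx,cy,t,o=CAM[c]; d=rot(o)@np.array([(p[0]-cx)/f,-(p[1]-cy)/f,-1]); return np.array(t),d
def atz(c,p,z):
    t,d=ray(c,p); return t+d*(z-t[2])/d[2]
T_TC=np.array([[6.97083362e-04,9.59320420e-01,2.82318695e-01,7.21501662e-02],[9.99999709e-01,-5.81077725e-04,-4.94630480e-04,-6.23989957e-04],[-3.10460014e-04,2.82318958e-01,-9.59320546e-01,-1.40794962e-01],[0,0,0,1]])
def wray(p,ee,o):
    RW=rot(o); d=RW@T_TC[:3,:3]@np.array([(p[0]-251.668)/295.511,-(p[1]-194.5415)/295.511,-1]); return np.array(ee)+RW@T_TC[:3,3],d
def watz(p,ee,o,z):
    t,d=wray(p,ee,o); return t+d*(z-t[2])/d[2]
def tri(rays):
    A=np.zeros((3,3));b=np.zeros(3)
    for t,d in rays:
        d=d/np.linalg.norm(d);P=np.eye(3)-np.outer(d,d);A+=P;b+=P@t
    x=np.linalg.solve(A,b); return x,[np.linalg.norm((np.eye(3)-np.outer(d,d)/(d@d))@(x-t)) for t,d in rays]
E
python3 - <<'E'
from h import *
S=dict(lid=[172.1,189.3],lid_end=[167.8,176.9],lid_crest=[166.2,204.2],holder=[167.5,215.6],canister=[304.8,176.3],canister_mouth=[307.4,147.2],bail_pivot=[307.2,160.3],bail_knob=[307.4,133.1],bail_cross=[308,141.1],mallet=[357.9,153.3],clamp=[273.9,249.2],tub=[86.4,204.5])
T=dict(lid=[331.4,202.4],lid_end=[338.6,203.3],lid_crest=[334.8,188.6],holder=[327.6,202],canister=[188.6,212.5],canister_mouth=[179.8,211],bail_pivot=[185.9,212.7],bail_knob=[164.7,248],bail_cross=[171.8,237.3],mallet=[119.7,239.3],clamp=[245.2,140.7],tub=[403.7,243])
Z=dict(lid=.078,lid_end=.13,lid_crest=.078,holder=0,canister=0,canister_mouth=.112,bail_pivot=.072,bail_knob=.09,bail_cross=.08,mallet=0.02,clamp=0.01,tub=0)
for n in S:
    x,e=tri([ray("scene",S[n]),ray("top",T[n])]); print(n,x.round(3),np.round(e,3),"z-known s",atz("scene",S[n],Z[n]).round(3),"t",atz("top",T[n],Z[n]).round(3))
E
```

```text
lid [ 0.578 -0.207  0.085] [0.001 0.001] z-known s [ 0.571 -0.205  0.078] t [ 0.578 -0.21   0.078]
lid_end [ 0.572 -0.215  0.128] [0.004 0.004] z-known s [ 0.576 -0.211  0.13 ] t [ 0.571 -0.218  0.13 ]
lid_crest [ 0.618 -0.226  0.071] [0.004 0.004] z-known s [ 0.623 -0.23   0.078] t [ 0.618 -0.221  0.078]
holder [ 0.587 -0.224 -0.007] [0.007 0.007] z-known s [ 0.591 -0.23   0.   ] t [ 0.587 -0.215  0.   ]
canister [0.561 0.205 0.009] [0.002 0.002] z-known s [0.553 0.208 0.   ] t [0.563 0.208 0.   ]
canister_mouth [0.557 0.205 0.12 ] [0.004 0.004] z-known s [0.547 0.207 0.112] t [0.559 0.211 0.112]
bail_pivot [0.558 0.204 0.07 ] [0.002 0.002] z-known s [0.56  0.205 0.072] t [0.557 0.202 0.072]
bail_knob [0.459 0.251 0.092] [0.004 0.004] z-known s [0.456 0.249 0.09 ] t [0.46  0.256 0.09 ]
bail_cross [0.488 0.238 0.084] [0. 0.] z-known s [0.483 0.24  0.08 ] t [0.488 0.239 0.08 ]
mallet [ 0.488  0.425 -0.011] [0.007 0.007] z-known s [0.521 0.408 0.02 ] t [0.486 0.406 0.02 ]
clamp [ 0.785  0.027 -0.014] [0.007 0.007] z-known s [0.801 0.012 0.01 ] t [0.781 0.033 0.01 ]
tub [ 0.459 -0.447 -0.018] [0.001 0.001] z-known s [ 0.478 -0.445  0.   ] t [ 0.46  -0.439  0.   ]
```

Call:
arm_command:
  series:
    - [0.504,-0.204,-0.07,-0.89]
    - [0.504,-0.204,-0.07,-0.89]
    - [0.504,-0.204,-0.07,-0.89]
    - [0.504,-0.204,-0.07,-0.89]
    - [0.504,-0.204,-0.07,-0.89]

```text
time: 2.45
ee_pos: [0.3346, -0.3866, 0.2637]
tcp_rot: [180.0, 0.0, 57.3]
wrist_force: [0.7, -1.0, -0.4]
opening: 0.0852
grasp_force: 0.0
```

```bash
cat >> h.py <<'E'
def plan(p,yaw,pr=True):
    o=bot.get_obs(); e=np.array(o["ee_pos"]); r=rot(o["tcp_rot"]); s=r.T@(np.array(p)-e)
    a=-((yaw-o["tcp_rot"][2]+180)%360-180)
    print("t",round(o["time"],2),"ee",e.round(4),"rot",np.round(o["tcp_rot"],1),"q",np.round(o["q"]),"->",s.round(4),"turn",round(np.radians(a),3))
def look(names,ee=None):
    o=bot.get_obs(); d=bot.camera("wrist"); out={}
    for n in names:
        m=bot.mark_of("wrist",n); out[n]=[(x["location"],x["confidence"]) for x in m[:2]]
    return d["color"],np.array(o["ee_pos"]),np.array(o["tcp_rot"]),out
E
python3 -c "
from h import *
plan([.573,-.215,.30],65)"
```

```text
t 2.45 ee [ 0.3346 -0.3866  0.2637] rot [180.    0.   57.3] q [-49.   0.   9.  99.  -0.  74.] -> [ 0.2732  0.1078 -0.0363] turn -0.135
```

Call:
arm_command:
  series:
    - [0.273,0.108,-0.036,-0.135]
    - [0.273,0.108,-0.036,-0.135]
    - [0.273,0.108,-0.036,-0.135]
    - [0.273,0.108,-0.036,-0.135]
    - [0.273,0.108,-0.036,-0.135]

```text
time: 2.95
ee_pos: [0.5372, -0.2428, 0.294]
tcp_rot: [180.0, 0.0, 64.7]
wrist_force: [0.6, -1.4, -0.5]
opening: 0.0855
grasp_force: 0.0
```

Call:
arm_command:
  series:
    - [0.045,0.018,-0.006,0]
    - [0.045,0.018,-0.006,0]
    - [0.045,0.018,-0.006,0]
    - [0.045,0.018,-0.006,0]
    - [0.045,0.018,-0.006,0]

```text
time: 3.45
ee_pos: [0.5704, -0.2123, 0.2999]
tcp_rot: [180.0, 0.0, 64.6]
wrist_force: [0.5, 0.5, -0.2]
opening: 0.0856
grasp_force: 0.0
```

Run:
```python
from h import *
plan([.573,-.215,.30],65)
im,e,r,o=look(["lid_end","lid_crest","holder","lid"])
cv2.imwrite("pics/w1.png",im); print(e,r)
Z=dict(lid_end=.13,lid_crest=.078,holder=0,lid=.078)
for n in o:
    for p,c in o[n]: print(n,np.round(p,1),round(c,2),watz(p,e,r,Z[n]).round(4))
```

```text
t 3.45 ee [ 0.5704 -0.2123  0.2999] rot [180.    0.   64.6] q [-20.  16.  31. 105.  -0.  95.] -> [-0.0013  0.0035 -0.0001] turn -0.007
[ 0.57041357 -0.21233917  0.29994445] [1.79982488e+02 5.60775084e-03 6.45885358e+01]
lid_end [264.4 173.6] 0.55 [ 0.5841 -0.2143  0.13  ]
lid_crest [295.9 162.7] 0.66 [ 0.6224 -0.2298  0.078 ]
holder [264.7 159.9] 0.78 [ 0.5864 -0.2236  0.    ]
lid [255.  163.4] 0.77 [ 0.5762 -0.2088  0.078 ]
```

View pics/w1.png

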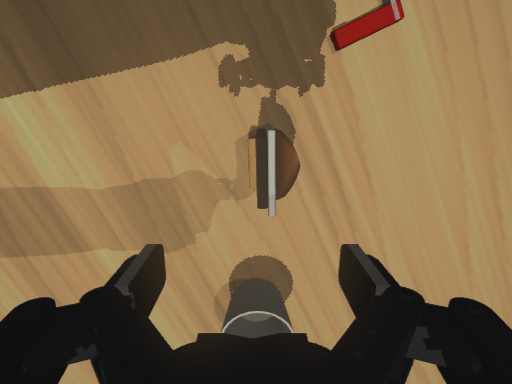

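Run:
```python
from h import *
e=[.57041357,-.21233917,.29994445];r=[179.982,.0056,64.5885]
a=watz([271.2,130],e,r,.146);b=watz([272.0,216],e,r,.146);c=watz([271.6,173],e,r,.146)
print(a,b,np.linalg.norm(a-b),np.degrees(np.arctan2(*(a-b)[[1,0]])))
zd=np.array([np.sin(np.radians(64.6)),-np.cos(np.radians(64.6)),0])
m=(a+b)/2; print("plate",m,"slab",m-zd*.006, "zd",zd)
plan((m-zd*.006+[0,0,.111-m[2]]),64.6)
```

```text
[ 0.60916641 -0.17414014  0.146     ] [ 0.57309706 -0.25608192  0.146     ] 0.08952906580896265 66.24174191892777
plate [ 0.59113173 -0.21511103  0.146     ] slab [ 0.58571172 -0.21253742  0.146     ] zd [ 0.90333529 -0.42893513  0.        ]
t 3.7 ee [ 0.5708 -0.212   0.2999] rot [180.    0.   64.6] q [-20.  16.  31. 105.  -0.  95.] -> [0.0059 0.0136 0.1889] turn 0.0
```

Call:
arm_command:
  series:
    - [0.006,0.0136,0.05,-0.025]
    - [0.006,0.0136,0.1,-0.025]
    - [0.006,0.0136,0.15,-0.025]
    - [0.006,0.0136,0.187,-0.025]
    - [0.006,0.0136,0.187,-0.025]

```text
time: 4.2
ee_pos: [0.5829, -0.2109, 0.1065]
tcp_rot: [-179.4, 0.0, 66.1]
wrist_force: [0.5, -0.1, -0.8]
opening: 0.0852
grasp_force: 0.0
```

Call:
arm_command:
  series:
    - [0,0,0,0]
    - [0,0,0,0]
    - [0,0,0,0]
    - [0,0,0,0]
    - [0,0,0,0]
  hand: 0.01
  grip_force: 50

```text
time: 4.7
ee_pos: [0.5874, -0.2123, 0.1144]
tcp_rot: [179.8, -0.0, 66.1]
wrist_force: [3.1, -0.8, 1.7]
opening: 0.0195
grasp_force: 49.9
```

Call:
arm_command:
  series:
    - [0,0,0,0]
    - [0,0,0,0]
    - [0,0,0,0]
    - [0,0,0,0]
    - [0,0,0,0]

```text
time: 5.2
ee_pos: [0.5874, -0.2123, 0.1144]
tcp_rot: [179.8, -0.0, 66.1]
wrist_force: [3.1, -0.7, 5.5]
opening: 0.0192
grasp_force: 50.3
```

Call:
arm_command:
  series:
    - [0,0,-0.035,0]
    - [0,0,-0.068,0]
    - [0.003,-0.04,-0.068,0.12]
    - [0.006,-0.08,-0.068,0.26]
    - [0.01,-0.12,-0.068,0.4]

```text
time: 5.7
ee_pos: [0.479, -0.1535, 0.1799]
tcp_rot: [-179.9, 0.0, 42.8]
wrist_force: [0.1, 0.6, -3.2]
opening: 0.0191
grasp_force: 52.2
```

```bash
python3 -c "
from h import *
plan([.45,-.14,.18],-26); print(bot.get_obs()['wrist_force'],bot.get_obs()['opening'])"
```

```text
t 5.7 ee [ 0.479  -0.1535  0.1799] rot [-179.9    0.    42.8] q [-18.  -2.  -3.  89.   0. 119.] -> [-0.0121 -0.0296 -0.0001] turn 1.202
[ 0.13642256  0.64847136 -3.17530353] 0.019101092901035222
```

Call:
arm_command:
  series:
    - [0.03,-0.03,0,-0.149]
    - [0.06,-0.06,0,-0.298]
    - [0.1,-0.1,0,-0.447]
    - [0.105,-0.113,0,-0.596]
    - [0.105,-0.113,0,-0.745]

```text
time: 6.2
ee_pos: [0.4787, 0.0028, 0.1804]
tcp_rot: [-179.9, -0.0, 86.4]
wrist_force: [0.1, -1.2, -3.9]
opening: 0.0193
grasp_force: 54.0
```

Call:
arm_command:
  series:
    - [0,0,0,-0.149]
    - [0,0,0,-0.298]
    - [0,0,0,-0.447]
    - [0,0,0,-0.596]
    - [0,0,0,-0.745]

```text
time: 6.7
ee_pos: [0.4792, 0.0002, 0.1802]
tcp_rot: [-179.9, -0.1, 128.9]
wrist_force: [0.2, 0.8, -3.1]
opening: 0.0189
grasp_force: 54.0
```

```bash
python3 -c "
from h import *
plan([.48,0,.105],154)"
```

```text
t 6.7 ee [4.792e-01 2.000e-04 1.802e-01] rot [-1.799e+02 -1.000e-01  1.289e+02] q [ 0. -5. -6. 90.  0. 51.] -> [-0.0008  0.0006  0.0752] turn -0.438
```

Call:
arm_command:
  series:
    - [0,0,0.03,-0.149]
    - [0,0,0.055,-0.298]
    - [0,0,0.067,-0.438]
    - [0,0,0.072,-0.438]
    - [0,0,0.074,-0.438]

```text
time: 7.2
ee_pos: [0.4793, 0.0002, 0.1062]
tcp_rot: [-180.0, -0.1, 153.4]
wrist_force: [-0.0, -0.2, -3.7]
opening: 0.0192
grasp_force: 54.0
```

Call:
arm_command:
  series:
    - [0,0,0.001,0]
    - [0,0,0.001,0]
    - [0,0,0.002,0]
    - [0,0,0.002,0]
    - [0,0,0.002,0]

```text
time: 7.7
ee_pos: [0.48, 0.0002, 0.1051]
tcp_rot: [180.0, 0.1, 153.6]
wrist_force: [1.0, 0.6, -1.5]
opening: 0.0188
grasp_force: 54.3
```

Call:
arm_command:
  series:
    - [0,0,0,0]
    - [0,0,0,0]
    - [0,0,0,0]
    - [0,0,0,0]
    - [0,0,0,0]
  hand: 0.042

```text
time: 8.2
ee_pos: [0.4797, 0.0002, 0.1047]
tcp_rot: [180.0, 0.0, 153.7]
wrist_force: [0.1, 0.4, 0.4]
opening: 0.0419
grasp_force: 0.1
```

Call:
arm_command:
  series:
    - [0,-0.008,0,0]
    - [0,-0.016,0,0]
    - [0,-0.024,0,0]
    - [0,-0.032,0,0]
    - [0,-0.04,0,0]

```text
time: 8.7
ee_pos: [0.4615, -0.0365, 0.1046]
tcp_rot: [-180.0, -0.0, 153.6]
wrist_force: [0.2, -0.4, -0.8]
opening: 0.0417
grasp_force: 0.3
```

Run:
```python
from h import *
plan([.48,0,.105],154)
im,e,r,o=look([]); d=bot.camera("scene")["color"]
cv2.imwrite("pics/w2.png",np.hstack([cv2.resize(d[130:250,150:310],(512,384)),im])[:, :].copy() if 0 else np.hstack([cv2.resize(d[100:220,180:340],(400,300)),cv2.resize(im,(400,300))]))
```

```text
t 8.7 ee [ 0.4615 -0.0365  0.1046] rot [-180.    -0.   153.6] q [ -5.  -8. -16.  81.  -0.  22.] -> [-0.0004  0.0409 -0.0004] turn -0.006
```

View pics/w2.png

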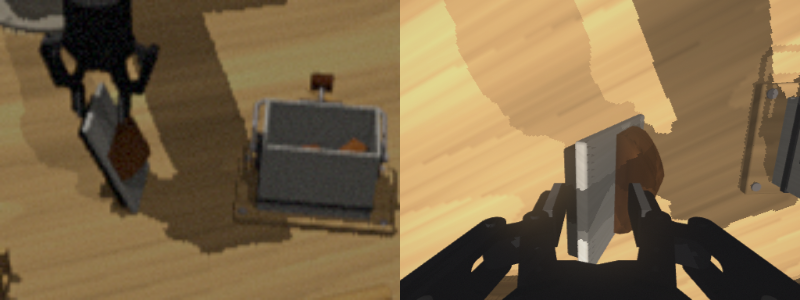

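The lid stands on the bench leaning against the left finger, tilted plug-down (left half around (110,150), right half around (600,200)). I continue lowering it.

Call:
arm_command:
  series:
    - [0,-0.01,0.004,0]
    - [0,-0.019,0.012,0]
    - [0,-0.028,0.02,0]
    - [0,-0.037,0.027,0]
    - [0,-0.044,0.033,0]

```text
time: 9.3
ee_pos: [0.4416, -0.0757, 0.0705]
tcp_rot: [-180.0, -0.1, 153.6]
wrist_force: [-0.2, -0.9, -0.6]
opening: 0.0418
grasp_force: 0.5
```

Call:
arm_command:
  series:
    - [0,-0.008,0.005,0]
    - [0,-0.02,0.005,0]
    - [0,-0.035,0.004,0]
    - [0,-0.055,0.0,0]
    - [0,-0.075,-0.01,0]

```text
time: 9.8
ee_pos: [0.4083, -0.143, 0.0814]
tcp_rot: [180.0, -0.0, 153.7]
wrist_force: [-0.2, 0.4, -0.2]
opening: 0.042
grasp_force: 0.0
```

Call:
arm_command:
  series:
    - [0,-0.02,-0.04,0]
    - [0,-0.02,-0.08,0]
    - [0,-0.02,-0.12,0]
    - [0,0.03,-0.16,0]
    - [0,0.05,-0.18,0]
  hand: 0.085

```text
time: 10.3
ee_pos: [0.4315, -0.0974, 0.2639]
tcp_rot: [179.9, 0.1, 153.5]
wrist_force: [0.2, -0.7, 0.4]
opening: 0.0848
grasp_force: 0.0
```

Run:
```python
from h import *
plan([.45,-.06,.25],154)
im,e,r,o=look(["lid_crest","lid"])
cv2.imwrite("pics/w3.png",im); print(e,r)
for n,z in (("lid_crest",.051),("lid",0.0)):
    for p,c in o[n]: print(n,np.round(p,1),round(c,2),watz(p,e,r,z).round(4))
```

```text
t 10.3 ee [ 0.4315 -0.0974  0.2639] rot [1.799e+02 1.000e-01 1.535e+02] q [-13.  -9.   0.  99.   0.  14.] -> [0.0002 0.0417 0.014 ] turn -0.008
[ 0.43153314 -0.09736582  0.26393849] [1.79938945e+02 1.19817011e-01 1.53532114e+02]
lid_crest [281.  170.2] 0.73 [ 0.4487 -0.0662  0.051 ]
lid [275.4 163.7] 0.81 [ 0.4488 -0.0694  0.    ]
```

View pics/w3.png

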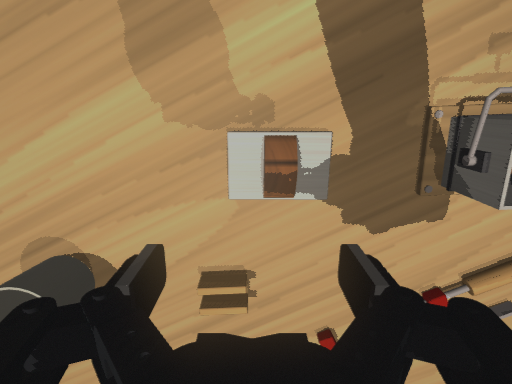

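Run:
```python
from h import *
e=[.43153314,-.09736582,.26393849];r=[179.939,.12,153.532]
P=[watz(p,e,r,.02) for p in ([228,131],[332.5,131],[330.5,199],[228,199])]
c=sum(P)/4; print(c, [np.linalg.norm(P[i]-P[(i+1)%4]).round(4) for i in range(4)])
for i,j in ((0,1),(3,2)): d=P[j]-P[i]; print(np.degrees(np.arctan2(d[0],-d[1])))
s=[watz(p,e,r,.045) for p in ([264.5,165],[298.5,165])]; print("saddle",s,(s[0]+s[1])/2)
plan([*c[:2],.026],153.6)
```

```text
[ 0.45018333 -0.0654652   0.02      ] [np.float64(0.1334), np.float64(0.0911), np.float64(0.1398), np.float64(0.0909)]
153.56607161883423
153.54746602835354
saddle [array([ 0.43508403, -0.08172228,  0.045     ]), array([ 0.45375215, -0.04418624,  0.045     ])] [ 0.44441809 -0.06295426  0.045     ]
t 10.45 ee [ 0.4323 -0.0969  0.2635] rot [179.9   0.2 153.8] q [-13.  -9.   0.  99.   0.  14.] -> [-0.0014  0.0358  0.2375] turn 0.003
```

Call:
arm_command:
  series:
    - [-0.0005,0.02,0.045,0]
    - [-0.0005,0.035,0.09,0]
    - [-0.0005,0.035,0.138,0]
    - [-0.0005,0.035,0.186,0]
    - [-0.0005,0.035,0.22,0]

```text
time: 10.95
ee_pos: [0.4449, -0.0668, 0.0375]
tcp_rot: [-179.9, -0.2, 153.6]
wrist_force: [-0.1, -0.6, 0.4]
opening: 0.0854
grasp_force: 0.0
```

Call:
arm_command:
  series:
    - [0,0,0.01,0]
    - [0,0,0.0165,0]
    - [0,0,0.0165,0]
    - [0,0,0.0165,0]
    - [0,0,0.0165,0]

```text
time: 11.45
ee_pos: [0.4483, -0.0666, 0.0267]
tcp_rot: [180.0, 0.1, 153.7]
wrist_force: [0.3, 0.1, -0.2]
opening: 0.085
grasp_force: 0.0
```

Call:
arm_command:
  series:
    - [0,0,0,0]
    - [0,0,0,0]
    - [0,0,0,0]
    - [0,0,0,0]
    - [0,0,0,0]
  hand: 0.03
  grip_force: 60

```text
time: 11.95
ee_pos: [0.4476, -0.0663, 0.0257]
tcp_rot: [180.0, 0.0, 153.7]
wrist_force: [-0.7, 1.9, 5.5]
opening: 0.039
grasp_force: 62.6
```

Call:
arm_command:
  series:
    - [0,0,-0.03,0]
    - [0,0,-0.075,0]
    - [-0.005,0.02,-0.12,0]
    - [-0.012,0.045,-0.16,0]
    - [-0.02,0.08,-0.195,0]

```text
time: 12.45
ee_pos: [0.5007, -0.0036, 0.2219]
tcp_rot: [-180.0, 0.0, 153.6]
wrist_force: [2.4, -1.2, -4.8]
opening: 0.0387
grasp_force: 62.0
```

Call:
arm_command:
  series:
    - [-0.008,0.03,-0.035,0]
    - [-0.016,0.065,-0.07,0]
    - [-0.024,0.09,-0.1,0]
    - [-0.029,0.112,-0.109,0]
    - [-0.029,0.112,-0.109,0]

```text
time: 12.95
ee_pos: [0.578, 0.0859, 0.3285]
tcp_rot: [180.0, -0.0, 153.8]
wrist_force: [-0.3, 0.6, -4.2]
opening: 0.0388
grasp_force: 62.3
```

Call:
arm_command:
  series:
    - [0,0,0,0]
    - [0,0,0,0]
    - [0,0,0,0]
    - [0,0,0,0]
    - [0,0,0,0]

```text
time: 13.45
ee_pos: [0.576, 0.0835, 0.3292]
tcp_rot: [180.0, 0.0, 153.6]
wrist_force: [0.2, -0.1, -3.6]
opening: 0.0385
grasp_force: 62.3
```

Run:
```python
from h import *
plan([.577,.084,.33],153.7)
im,e,r,o=look(["canister_mouth","canister","bail_knob","bail_cross","bail_pivot"])
cv2.imwrite("pics/w4.png",im); print(e,r)
Z=dict(canister_mouth=.112,canister=0,bail_knob=.09,bail_cross=.085,bail_pivot=.072)
for n in o:
    for p,c in o[n]: print(n,np.round(p,1),round(c,2),watz(p,e,r,Z[n]).round(4))
```

```text
t 13.45 ee [0.576  0.0835 0.3292] rot [180.    0.  153.6] q [  8.  13.  31. 107.  -0.  35.] -> [-0.0007  0.0009 -0.0008] turn -0.001
[0.57600407 0.08347628 0.32915782] [1.79997153e+02 5.89942419e-03 1.53625945e+02]
canister_mouth [338.1 112.1] 0.97 [0.5604 0.2032 0.112 ]
canister_mouth [330.1 108.9] 0.5 [0.553  0.1962 0.112 ]
canister [318.1 110.4] 0.75 [0.56   0.2043 0.    ]
bail_knob [338.4   8.5] 0.77 [0.4583 0.2507 0.09  ]
bail_cross [334.1  49. ] 0.7 [0.4948 0.2323 0.085 ]
bail_pivot [330.1 110.4] 0.9 [0.5594 0.2046 0.072 ]
```

View pics/w4.png

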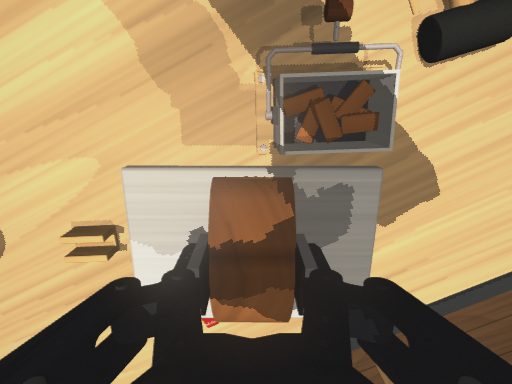

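Run:
```python
from h import *
e=np.array([.576,.08348,.32916]);r=[179.997,.006,153.626]
P=[watz(p,e,r,.112) for p in ([279,75],[398.5,69.5],[395,150],[276,152.5])]
c=sum(P)/4; print("can",c,[np.linalg.norm(P[i]-P[(i+1)%4]).round(4) for i in range(4)])
for i,j in ((0,1),(3,2)): d=P[j]-P[i]; print(np.degrees(np.arctan2(d[0],-d[1])))
for i,j in ((3,0),(2,1)): d=P[j]-P[i]; print(np.degrees(np.arctan2(d[1],d[0])))
RW=rot(r)
for p in ([123,167.5],[382,167]): print("lid edge in tool",RW.T@(watz(p,e,r,.3235)-e))
```

```text
can [0.56099504 0.20157726 0.112     ] [np.float64(0.1342), np.float64(0.0906), np.float64(0.1439), np.float64(0.0875)]
156.1255603863535
154.86761499212997
152.7816189152985
159.00410751255444
lid edge in tool [ 0.04319086 -0.06527461  0.00565206]
lid edge in tool [0.04352757 0.064984   0.00565884]
```

```bash
python3 -c "
from h import *
plan([.5582,.2037,.152],155.6)"
```

```text
t 13.75 ee [0.5763 0.0839 0.3291] rot [180.    0.  153.7] q [  8.  14.  31. 107.  -0.  35.] -> [0.0694 0.0993 0.1771] turn -0.034
```

Call:
arm_command:
  series:
    - [0.028,0.04,0,-0.034]
    - [0.056,0.08,0.0,-0.034]
    - [0.0694,0.0993,0.03,-0.034]
    - [0.0694,0.0993,0.075,-0.034]
    - [0.0694,0.0993,0.12,-0.034]

```text
time: 14.25
ee_pos: [0.5581, 0.2049, 0.2078]
tcp_rot: [179.9, 0.1, 155.7]
wrist_force: [1.9, 0.2, -4.1]
opening: 0.039
grasp_force: 62.9
```

Call:
arm_command:
  series:
    - [0,0,0.03,0]
    - [0,0,0.05,0]
    - [0,0,0.057,0]
    - [0,0,0.057,0]
    - [0,0,0.057,0]

```text
time: 14.75
ee_pos: [0.5587, 0.2039, 0.1535]
tcp_rot: [179.9, 0.1, 155.6]
wrist_force: [-0.3, 0.3, -3.3]
opening: 0.0385
grasp_force: 62.6
```

Run:
```python
from h import *
plan([.5582,.2037,.152],155.6)
im,e,r,o=look([]); t=bot.camera("top")["color"]; s=bot.camera("scene")["color"]
cv2.imwrite("pics/wr5.png",im); print(e,r)
v=np.vstack([cv2.resize(t[170:270,130:247],(351,300)),cv2.resize(s[110:210,250:367],(351,300))])
w=cv2.resize(im[0:300,60:440],(449,355)); w=np.vstack([w,np.zeros((245,449,3),np.uint8)])
cv2.imwrite("pics/w5.png",np.hstack([v,w]))
```

```text
t 14.75 ee [0.5587 0.2039 0.1535] rot [1.799e+02 1.000e-01 1.556e+02] q [20. 10.  7. 87.  0. 44.] -> [ 0.0004 -0.0004  0.0015] turn 0.0
[0.55870598 0.20387028 0.15346303] [1.79929767e+02 7.12248850e-02 1.55605371e+02]
```

View pics/w5.png

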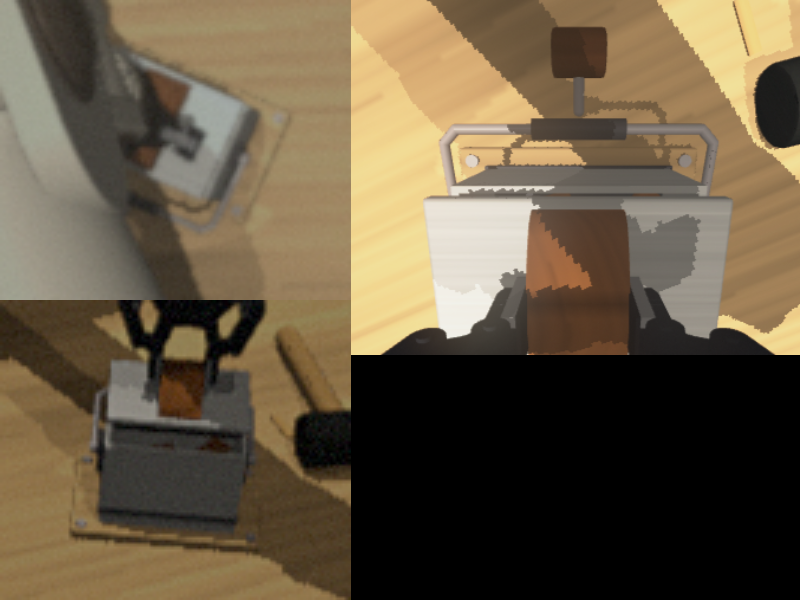

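Run:
```python
from h import *
im=cv2.imread("pics/wr5.png")
cv2.imwrite("pics/w6.png",np.vstack([cv2.resize(im[125:185,115:255],None,fx=5,fy=5,interpolation=1),cv2.resize(im[125:185,245:385],None,fx=5,fy=5,interpolation=1)]))
```

```text
(no output)
```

View pics/w6.png

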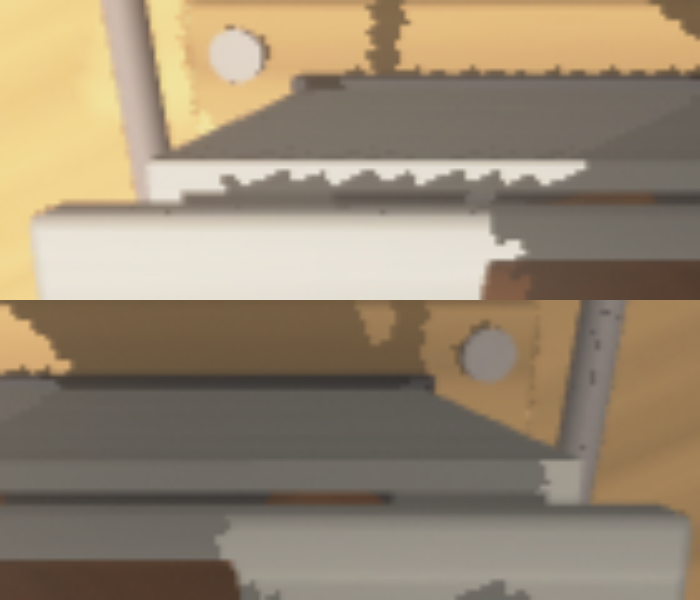

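Run:
```python
from h import *
e=np.array([.55871,.20387,.15346]);r=[179.93,.07,155.605];RW=rot(r)
f=lambda p,z:(RW.T@(watz(p,e,r,z)-e)*1000).round(1)
print("rim",f([145,156.5],.112),f([361.2,156.9],.112))
for z in (.1475,.143): print("lid",z,f([122,167.5],z),f([382.6,167.5],z))
for z in (.1395,.135): print("lid bot",z,f([125,166],z),f([378.6,165.8],z))
```

```text
rim [ 43.1 -66.6  41.3] [42.9 67.3 41.5]
lid 0.1475 [ 43.2 -65.9   5.8] [43.2 65.5  6. ]
lid 0.143 [ 42.3 -67.9  10.3] [42.3 67.5 10.5]
lid bot 0.1395 [ 42.4 -67.7  13.8] [42.5 66.8 14. ]
lid bot 0.135 [ 41.5 -69.7  18.3] [41.7 68.8 18.5]
```

Call:
arm_command:
  series:
    - [0.0004,0.0003,0.006,0]
    - [0.0004,0.0003,0.011,0]
    - [0.0004,0.0003,0.015,0]
    - [0.0004,0.0003,0.019,0]
    - [0.0004,0.0003,0.0215,0]

```text
time: 15.4
ee_pos: [0.5578, 0.2041, 0.1299]
tcp_rot: [-180.0, -0.0, 155.6]
wrist_force: [-0.6, 0.4, -4.0]
opening: 0.0393
grasp_force: 62.7
```

Call:
arm_command:
  series:
    - [0,0,0.001,0]
    - [0,0,0.002,0]
    - [0,0,0.003,0]
    - [0,0,0.003,0]
    - [0,0,0.003,0]

```text
time: 15.9
ee_pos: [0.558, 0.2041, 0.1277]
tcp_rot: [180.0, 0.0, 155.6]
wrist_force: [-0.2, -0.1, -3.2]
opening: 0.0385
grasp_force: 62.7
```

Call:
arm_command:
  series:
    - [0,0,0.001,0]
    - [0,0,0.002,0]
    - [0,0,0.003,0]
    - [0,0,0.003,0]
    - [0,0,0.003,0]

```text
time: 16.4
ee_pos: [0.558, 0.2041, 0.1257]
tcp_rot: [180.0, 0.1, 155.6]
wrist_force: [-3.5, 0.3, 5.6]
opening: 0.0385
grasp_force: 63.7
```

Call:
arm_command:
  series:
    - [0,0,-0.001,0]
    - [0,0,-0.001,0]
    - [0,0,-0.001,0]
    - [0,0,-0.001,0]
    - [0,0,-0.001,0]
  hand: 0.07

```text
time: 16.9
ee_pos: [0.558, 0.2041, 0.1254]
tcp_rot: [-180.0, -0.0, 155.6]
wrist_force: [0.5, -0.9, 0.0]
opening: 0.0698
grasp_force: 0.0
```

Call:
arm_command:
  series:
    - [0,0,-0.03,0]
    - [0,0,-0.07,0]
    - [0,0,-0.12,0]
    - [0,0,-0.16,0]
    - [0,0,-0.16,0]

```text
time: 17.4
ee_pos: [0.5591, 0.2045, 0.2919]
tcp_rot: [179.6, 0.4, 155.6]
wrist_force: [0.3, -0.0, 0.9]
opening: 0.0702
grasp_force: 0.0
```

Run:
```python
from h import *
im,e,r,o=look(["bail_knob","bail_cross","lid_crest","canister_mouth"])
cv2.imwrite("pics/w7.png",im); print(e,r)
Z=dict(bail_knob=.085,bail_cross=.081,lid_crest=.151,canister_mouth=.112)
for n in o:
    for p,c in o[n]: print(n,np.round(p,1),round(c,2),watz(p,e,r,Z[n]).round(4))
plan([.46,.25,.28],155.6)
```

```text
[0.55906256 0.20451371 0.29193658] [179.64290417   0.3651794  155.60035644]
bail_knob [250.4  67.6] 0.64 [0.4563 0.2504 0.085 ]
bail_cross [250.  107.2] 0.67 [0.4938 0.2329 0.081 ]
lid_crest [251.6 184.3] 0.7 [0.5603 0.2043 0.151 ]
lid_crest [380.5  47.1] 0.2 [0.4946 0.3567 0.151 ]
t 17.65 ee [0.5576 0.204  0.2839] rot [-1.799e+02 -1.000e-01  1.556e+02] q [ 20.  13.  25. 102.  -0.  44.] -> [0.1079 0.0016 0.0041] turn 0.0
```

View pics/w7.png

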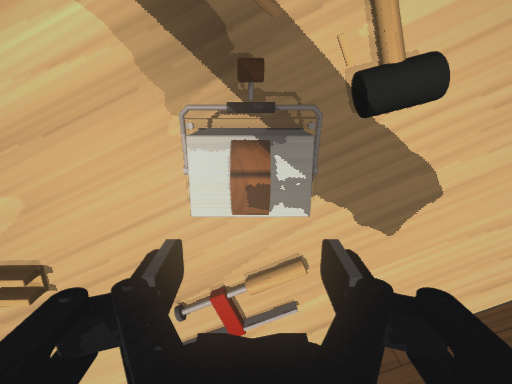

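The lid sits square in the mouth (image centre (250,175)), and the bail knob is at (250,69) with free space round it. Next is pinching the knob.

Call:
arm_command:
  series:
    - [0.045,0.0005,0,0]
    - [0.09,0.001,0.01,0]
    - [0.111,0.001,0.05,0]
    - [0.111,0.001,0.098,0]
    - [0.111,0.001,0.14,0]

```text
time: 18.15
ee_pos: [0.4557, 0.2508, 0.1425]
tcp_rot: [-179.9, -0.0, 155.7]
wrist_force: [0.9, 0.6, 0.2]
opening: 0.0701
grasp_force: 0.0
```

Call:
arm_command:
  series:
    - [0,0,0.03,0]
    - [0,0,0.055,0]
    - [0,0,0.068,0]
    - [0,0,0.068,0]
    - [0,0,0.068,0]

```text
time: 18.65
ee_pos: [0.4574, 0.2509, 0.0782]
tcp_rot: [180.0, 0.0, 155.6]
wrist_force: [0.0, 0.7, -0.9]
opening: 0.07
grasp_force: 0.0
```

Call:
arm_command:
  series:
    - [0,0,0,0]
    - [0,0,0,0]
    - [0,0,0,0]
    - [0,0,0,0]
    - [0,0,0,0]
  hand: 0.015
  grip_force: 25

```text
time: 19.15
ee_pos: [0.4573, 0.2507, 0.0779]
tcp_rot: [-180.0, 0.0, 155.6]
wrist_force: [-2.3, -3.1, 2.5]
opening: 0.0276
grasp_force: 31.7
```

Run:
```python
from h import *
plan([.4568,.2508,.076],155.6)
im,e,r,o=look([]); cv2.imwrite("pics/w8.png",im)
q0=.17
for q in np.linspace(.17,2.06,22):
    rise=.009*np.clip((q-1)/.57,0,1) if q<1.57 else .009-.006*(q-1.57)/.455
    print(round(q,2),round(-115*(np.cos(q0)-np.cos(q)),1),round(-115*(np.sin(q)-np.sin(q0))-rise*1000,1))
```

```text
t 19.15 ee [0.4573 0.2507 0.0779] rot [-180.     0.   155.6] q [ 29.   1. -11.  78.  -0.  53.] -> [ 0.0005 -0.0002  0.0019] turn 0.0
0.17 -0.0 -0.0
0.26 -2.2 -10.1
0.35 -5.3 -20.0
0.44 -9.3 -29.5
0.53 -14.1 -38.7
0.62 -19.7 -47.4
0.71 -26.1 -55.5
0.8 -33.2 -63.0
0.89 -41.0 -69.9
0.98 -49.3 -76.1
1.07 -58.1 -82.5
1.16 -67.4 -88.5
1.25 -77.1 -93.6
1.34 -87.0 -97.9
1.43 -97.2 -101.2
1.52 -107.5 -103.6
1.61 -117.8 -103.9
1.7 -128.2 -101.9
1.79 -138.3 -98.9
1.88 -148.3 -95.0
1.97 -158.0 -90.2
2.06 -167.4 -84.6
```

View pics/w8.png

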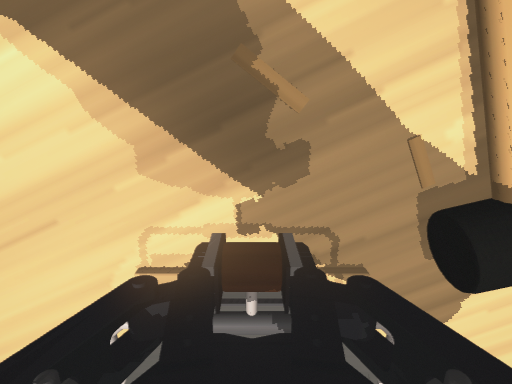

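The knob (250,268) is held between the pads. I follow the arc.

Call:
arm_command:
  series:
    - [-0.002,0,-0.01,0]
    - [-0.005,0,-0.02,0]
    - [-0.0095,0,-0.03,0]
    - [-0.014,0,-0.039,0]
    - [-0.02,0,-0.0475,0]

```text
time: 19.7
ee_pos: [0.4756, 0.2424, 0.1258]
tcp_rot: [-180.0, -0.0, 155.6]
wrist_force: [-0.2, -2.2, -5.4]
opening: 0.0277
grasp_force: 28.9
```

Call:
arm_command:
  series:
    - [-0.0065,0,-0.008,0]
    - [-0.0135,0,-0.0155,0]
    - [-0.0215,0,-0.0225,0]
    - [-0.0295,0,-0.0285,0]
    - [-0.0385,0,-0.035,0]

```text
time: 20.2
ee_pos: [0.5108, 0.2264, 0.1602]
tcp_rot: [-180.0, -0.1, 155.6]
wrist_force: [-5.2, -1.7, -4.9]
opening: 0.0276
grasp_force: 28.0
```

Call:
arm_command:
  series:
    - [-0.0095,0,-0.006,0]
    - [-0.019,0,-0.011,0]
    - [-0.029,0,-0.0155,0]
    - [-0.029,0,-0.0155,0]
    - [-0.029,0,-0.0155,0]

```text
time: 20.7
ee_pos: [0.5375, 0.2144, 0.1758]
tcp_rot: [-180.0, 0.1, 155.6]
wrist_force: [-1.5, -4.1, -1.4]
opening: 0.0271
grasp_force: 27.3
```

Run:
```python
from h import *
plan([.4568,.2508,.076],155.6)
print(bot.get_obs()["wrist_force"],bot.get_obs()["opening"])
```

```text
t 20.7 ee [0.5375 0.2144 0.1758] rot [-1.800e+02  1.000e-01  1.556e+02] q [22.  8.  7. 89. -0. 46.] -> [ 0.0886 -0.0002  0.0997] turn -0.0
[-1.51342106 -4.09382068 -1.35099103] 0.027050214583123417
```

Call:
arm_command:
  series:
    - [-0.01,0,-0.0033,0]
    - [-0.02,0,-0.0057,0]
    - [-0.0305,0,-0.006,0]
    - [-0.0405,0,-0.004,0]
    - [-0.0505,0,-0.001,0]

```text
time: 21.2
ee_pos: [0.5835, 0.1937, 0.1791]
tcp_rot: [179.9, 0.2, 155.6]
wrist_force: [-5.3, -5.4, 10.7]
opening: 0.0279
grasp_force: 29.0
```

Call:
arm_command:
  series:
    - [-0.01,0,0.004,0]
    - [-0.0195,0,0.0088,0]
    - [-0.0265,0,0.0125,0]
    - [-0.0265,0,0.0125,0]
    - [-0.0265,0,0.0125,0]

```text
time: 21.7
ee_pos: [0.6089, 0.1822, 0.1663]
tcp_rot: [179.9, 0.3, 155.6]
wrist_force: [3.5, -8.6, 6.7]
opening: 0.0273
grasp_force: 30.7
```

Run:
```python
from h import *
plan([.4568,.2508,.076],155.6)
print(bot.get_obs()["wrist_force"],bot.get_obs()["opening"])
im,e,r,o=look([]); cv2.imwrite("pics/w9.png",im)
```

```text
t 21.7 ee [0.6089 0.1822 0.1663] rot [179.9   0.3 155.6] q [17. 16. 15. 89. -0. 41.] -> [ 0.1674 -0.0006  0.0894] turn -0.001
[ 3.52620873 -8.55821036  6.66423394] 0.027291743754791348
```

Call:
arm_command:
  series:
    - [0,0,0,0]
    - [0,0,0,0]
    - [0,0,0,0]
    - [0,0,0,0]
    - [0,0,0,0]
  hand: 0.065

```text
time: 22.25
ee_pos: [0.607, 0.1831, 0.1639]
tcp_rot: [180.0, -0.0, 155.6]
wrist_force: [-0.2, 0.5, -0.9]
opening: 0.0651
grasp_force: 0.0
```

Call:
arm_command:
  series:
    - [0,0,-0.03,0]
    - [0,0,-0.07,0]
    - [0,0,-0.11,0]
    - [-0.01,0,-0.14,0]
    - [-0.01,0,-0.14,0]

```text
time: 22.75
ee_pos: [0.6175, 0.1788, 0.3088]
tcp_rot: [179.7, 0.3, 155.6]
wrist_force: [0.2, 1.0, 0.9]
opening: 0.0649
grasp_force: 0.0
```

Run:
```python
from h import *
im,e,r,o=look(["bail_knob","bail_cross","lid"]); s=bot.camera("scene")["color"]
print(e,r,bot.get_obs()["wrist_force"],bot.get_obs()["time"])
Z=dict(bail_knob=.178,bail_cross=.143,lid=.1)
for n in o:
    for p,c in o[n]: 
        w=watz(p,e,r,Z[n])-np.array([.56,.204,0]); print(n,np.round(p,1),round(c,2),w.round(4),"canx",(w[0]*.9107-w[1]*.413).round(4))
cv2.imwrite("pics/w10.png",np.hstack([cv2.resize(s[110:210,250:367],(351,300)),cv2.resize(im,(400,300))]))
```

```text
[0.61754553 0.17878996 0.30880188] [179.73771453   0.31284272 155.58794081] [-0.08720285 -0.44596873  0.131895  ] 23.0
bail_knob [250.3 167.1] 0.59 [ 0.0405 -0.0188  0.178 ] canx 0.0446
bail_cross [250.2 151. ] 0.7 [ 0.0314 -0.0148  0.143 ] canx 0.0347
lid [245.7 118.2] 0.75 [ 0.0009 -0.0065  0.1   ] canx 0.0035
```

View pics/w10.png

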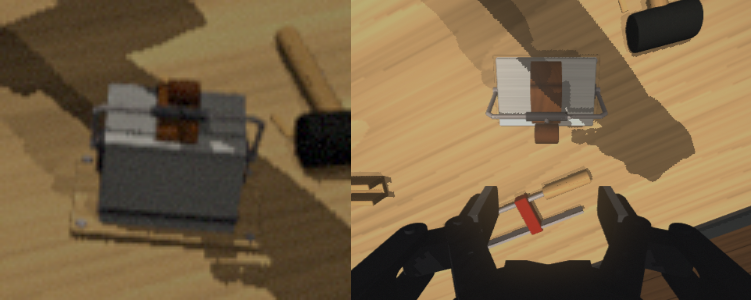

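Run:
```python
from h import *
im,e,r,o=look(["bail_knob","bail_cross","lid_crest"])
Z=dict(bail_knob=.178,bail_cross=.143,lid_crest=.151)
for n in o:
    for p,c in o[n]: 
        w=watz(p,e,r,Z[n])-np.array([.56,.204,0]); print(n,round(c,2),"canx",(w[0]*.9107-w[1]*.413).round(4))
```

```text
bail_cross 0.85 canx 0.0316
lid_crest 0.58 canx 0.0014
```

```bash
python3 -c "
from h import *
print(bot.job_done())"
```

```text
the job is handed in; nothing more can be done
None
```

I laid the lid flat, let go, and seated it in the canister's mouth. I then swung the bail over to about its stop (joint about 2.0 rad by camera) and handed the job in at about 23 s. The clamp, mallet and tub were not touched; the hand-in returned no verdict, and I did not measure the bail's force on the lid.

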